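# Seat the grater insert under the slicer's leaf spring

### The job

Fit the grater insert in the vegetable slicer on the worktop: with the fingertips press hard on the lower pad at its rear so that it sinks with the sprung floor below the bridge, keep pressing and slide it under the bridge and its leaf spring until it is fully home against the end stop, then let go and leave it clamped there. Only press and push the insert: do not lift or tip it, keep off the spring, and leave the things round about where they are.

Things in the scene. Friction and masses are not known exactly. Their poses are not given: they have to be found in the camera images.
- slicer: Vegetable slicer base, white plastic, fixed to the worktop, 210 mm long (x) x 104 wide (y), 47 high; a carrying loop sticks out 20 mm past its +x end. Origin: centre of its underside, on the worktop; +x is the way the insert slides home, z up. Two guide rails along x, 84 mm apart inside, tops 30 mm above the worktop. The -x end is open.
- insert: Grater insert, loose white block 110 mm long (x) x 80 wide (y), about 120 g, lying between the rails, axes as the slicer's. Origin: centre of its underside, 24 mm above the worktop at the start. Front part (x -5 to +55 mm) 16 mm thick, perforated steel on top; rear part (x -55 to -5) a finger pad 9 mm thick. The 7 mm step at x = -5 faces the rear: fingertips on the pad can push against it.
- bridge (a point): middle of the underside of the rigid bridge bar across the slicer, at slicer x = +67 mm, 35 mm above the worktop; bar 10 mm along x, 12 mm high. At the start the insert's front edge is 22 to 57 mm short of the bar and its top (40 mm up) 5 mm too high to pass under
- stop (a point): point on the inner face of the end stop, at slicer x = +97 mm, 30 mm above the worktop; the insert is home with its front edge on this face, its origin then at slicer x = +42 mm
- leaf_tip (a point): underside of the free tip of the steel leaf spring (44 mm wide) that hangs under the bridge and trails to slicer x = +92 mm; tip 28 mm above the worktop at rest, gives way upwards under 4 N or less
- pad (a point): centre of the top of the finger pad on the insert, 30 mm behind the insert's origin (-x) and 9 mm above its underside; pad 50 mm long x 80 mm wide. Pressed to the bottom, the insert slides with about 6 to 10 N of push; a push well above that means that it is against the stop (or, if not pressed down enough, against the bar)
- bed (a joint): sinking of the level sprung steel floor under the insert, m: 0 up, 0.010 fully down. About 5 N to start, 13 N to reach the bottom. More than 0.005 lets the insert pass under the bar; released there, the floor lifts it against the bar and the joint reads about 0.005
- leaf: the leaf spring itself; origin on its hinge line inside the bridge, at slicer x = +67 mm, 37 mm above the worktop
- glass: a clear glass tumbler, bystander, 79 mm wide, 100 high, to be left alone; origin at its underside
- tablets: a small carton of tablets, bystander, 52 x 116 x 46 mm high, to be left alone; origin at its underside
- spice: a spice jar, bystander, 42 mm wide, 106 high, to be left alone; origin at its underside
- spoon: a teaspoon, bystander, 132 x 26 x 9 mm, lying beside the slicer on the robot's side, to be left alone; origin at its underside
- pen: a ballpoint pen, bystander, 145 mm long, 11 thick, in front of the hob, to be left alone; origin at its underside

How it is judged:
By the outcome, as a careful person would: the job done as asked, in the order asked, and still so for the second after the job is handed in, with the robot touching nothing.
It also fails if it takes over 32 s, if anything falls off the work surface, if the arm or the gripper's body presses on something with over 40 N, if the wrist force passes 120 N, or if a joint passes its speed limit or range.

### The arm

A 6-joint arm with a two-finger parallel gripper is mounted at the origin on a cart in front of the work surface, level with it; the furniture and walls round the work are solid. World frame = base frame: x ahead of the robot, y to its left, z up, the work surface at z = 0. Lengths are in m, angles in degrees, forces in N, time in s.
With the tool pointing down it reaches from about 0.4 to 0.825 m from the base axis. Payload 7 kg.
Tool frame: the origin (TCP) lies between the finger pads; the fingertips stand 25 mm ahead of it and the grasp point (between the pads) lies 6 mm ahead of it; z points along the fingers, y is the line along which they close (so a half turn about z gives the same grasp; the last joint's range is limited). The gripper opens to 88 mm and grips with 3 to 60 N. Pads are 19 mm wide; open, the fingers measure 130 mm over their backs; the gripper's body (78 mm by 193 mm) begins 47 mm behind the grasp point.
Start: joints at [-47.836, 20.546, 0.682, 0, -70.136, -16.507], TCP at [0.292, -0.608, 0.252] pointing down, gripper open.
Joint ranges: [-176.03, 176.03], [-82.01, 121.73], [-58.28, 71.71], [-173.87, 95.51], [-174.79, -0.11], [-173.66, 173.66]. Speed limits (degrees/s): [136.94, 136.94, 172.46, 180, 180, 180].

### API

Orientations are given as [roll, pitch, yaw] about the fixed x, y, z axes, in that order (R = Rz(yaw) Ry(pitch) Rx(roll)).
In Python, from plant import ctrl gives the robot as it stands.
- The arm moves only by the tool drive_effector, called as name([rows], argument=value, ...), one row to a line, values as JSON. Schema: {"type":"object","properties":{"steps":{"type":"array","items":{"type":"array","items":{"type":"array","items":{"type":"number"},"minItems":5,"maxItems":5},"minItems":1,"maxItems":8},"minItems":1,"maxItems":1},"only":{"type":"string"},"quiet":{"type":"boolean"},"lines":{"type":"string"}},"required":["steps"],"additionalProperties":false}. steps is a list that holds a single list of rows (three levels of brackets), with 1 to 8 rows, each of 5 numbers: dx, dy, dz in m, then a turn about the tool's z in degrees, then the finger opening in m; each row is the pose to reach, as a shift and turn from the pose commanded when the call began, along the tool's axes at that moment; what a row does not reach only later rows make up. A row lasts 1/8 s, in which the tool goes at most 0.0625 m and 10.7 degrees, less where a joint would pass 70% of its speed; a pose out of reach is approached as far as the arm can. The fingers move at their own pace and stop on an object; the grip force is fixed at half the most. Time passes only in rows, so rows that do not move let the fingers close. The tool returns the time, the measured TCP pose, the force, the opening and the grip force at its end. only (a regular expression) keeps the lines of the reply that match it, lines (a string "A,B") keeps lines A to B, and quiet returns only ok. Input that does not fit is refused with a message, and nothing moves.
- ctrl.get_obs(): the state, without advancing time (a new reading comes with each control period).
- ctrl.snapshot(name): name is "side" or "top"; returns a dict with "frame" (400x640x3 uint8, red, green, blue), "z_map" (400x640 float32, m along the optical axis (not along the pixel's ray), 0 where there is no reading), "fovy" (degrees; the focal length in pixels is half the picture's height over the tangent of half this angle, whatever the lens; pixels are square), "cx", "cy" (the principal point, pixels), "R" (3x3) and "t" (3): a world point X has camera coordinates R X + t. Camera axes: x right, y down, z forward; pixel columns grow to the right and rows downward; lengths in m; the calibration is good to about 2 mm. A picture is of the moment at which its call begins.
- ctrl.close_job(): hands the job in; it is judged then, once.
The state is a dict: "clock": time; "joint_pos": joint angles; "qvel": joint speeds; "tau": joint torques, N m; "tool_pos": TCP position; "orientation": TCP orientation; "force": force on the tool from outside, world axes, zero at the start; "moment": the same for the moment, N m; "opening": finger opening in m; "gripper_force": force on a finger pad.
Only numpy, scipy, OpenCV 4.12 (cv2) and the standard library are available. Lean on these libraries where they do the work, as an engineer would, in place of code of your own. Each camera call takes 0.05 s, during which the arm holds its last target. There are 200 camera calls.

## Working session

There is one attempt and no reset: what is moved stays moved. The work goes in short steps, Python scripts to look and compute and a tool call to move; the robot and the scene stay as the last step left them, time stands still between calls to the robot, and variables do not carry over. Pictures are saved under pics/ and viewed, at most 10 in all, crops included, and the job is handed in when it is done.

```bash
ls; mkdir -p pics; cat > h.py <<'E'
import numpy as np, cv2
from plant import ctrl
def snap(n,save=None):
    s=ctrl.snapshot(n)
    if save: cv2.imwrite('pics/'+save,s['frame'][:,:,::-1])
    f=200/np.tan(np.radians(s['fovy'])/2)
    v,u=np.mgrid[:400,:640]; z=s['z_map']
    P=np.stack([(u-s['cx'])/f*z,(v-s['cy'])/f*z,z],-1)
    W=(P-s['t'])@s['R']   # R^T(P-t)
    W[z==0]=np.nan
    s['W']=W; s['f']=f
    return s
E
python3 - <<'E'
from h import *
for n in('top','side'):
    s=snap(n,n+'1.png'); np.save(n+'1.npy',s['W']); print(n,s['fovy'],s['cx'],s['cy'],s['R'].round(3).tolist(),s['t'], (-s['R'].T@s['t']).round(3), np.isnan(s['W']).mean())
o=ctrl.get_obs(); print({k:np.round(v,3) for k,v in o.items()})
E
```

```text
pics
plant.py
top 47.997470639343426 325.7876416117673 203.21769184395032 [[0.016, -1.0, -0.001], [-0.998, -0.016, -0.063], [0.063, 0.002, -0.998]] [-0.05388946  0.54192669  1.01380097] [ 0.478 -0.047  1.046] 0.0039921875
side 45.20454966716087 317.6137610388641 205.37613697247377 [[0.897, -0.442, 0.022], [-0.137, -0.326, -0.935], [0.421, 0.836, -0.353]] [-0.51615141  0.12004806  1.13895756] [ 0.    -1.141  0.526] 0.00402734375
{'clock': np.float64(0.1), 'joint_pos': array([-4.7837e+01,  2.0588e+01,  6.3900e-01, -1.7000e-02, -7.0137e+01,
       -1.6507e+01]), 'qvel': array([-0.012, -0.069,  0.157,  0.05 , -0.067,  0.022]), 'tau': array([-0.0000e+00, -5.8417e+01,  2.9375e+01,  7.0150e+00,  1.0000e-02,
       -0.0000e+00]), 'tool_pos': array([ 0.292, -0.608,  0.251]), 'orientation': array([ 1.79913e+02, -9.00000e-03, -1.54350e+02]), 'force': array([-0.269, -0.274,  0.7  ]), 'moment': array([-0.014,  0.044, -0.034]), 'gripper_force': np.float64(0.0), 'opening': np.float64(0.088)}
```

View pics/top1.png

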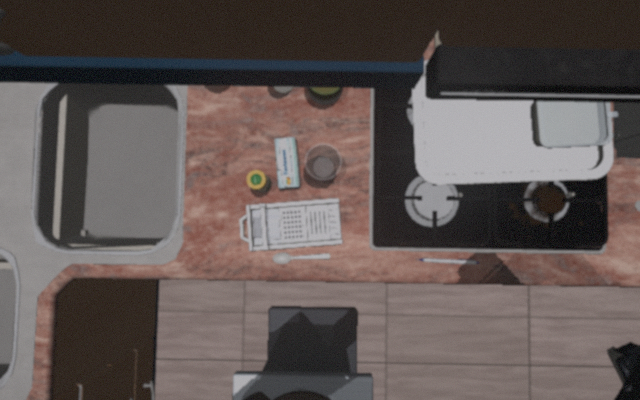

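View pics/side1.png

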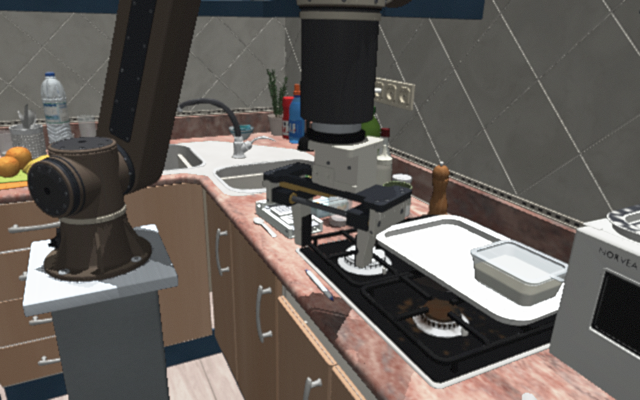

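The top view shows the slicer at about (293,224), with its loop on the left at (244,229), so slicer +x is roughly world +y. The glass is at (323,163), the carton at (288,163), the spice jar at (257,181), the spoon at (300,258) and the pen at (447,261). The arm hides most of the slicer in the side view.

```bash
python3 - <<'E'
from h import *
W=np.load('top1.npy'); im=cv2.imread('pics/top1.png')
c=im[130:280,230:360]; cv2.imwrite('pics/crop1.png',cv2.resize(c,None,fx=4,fy=4,interpolation=cv2.INTER_CUBIC)[:600])
w=W[190:262,230:352]
m=((w[...,2]>0.012)&(w[...,2]<0.06)).astype(np.uint8)
n,l,st,ce=cv2.connectedComponentsWithStats(m)
k=1+np.argmax(st[1:,4]); print(st[k])
p=w[l==k][:,:2].astype(np.float32); r=cv2.minAreaRect(p*1000); print(r, cv2.boxPoints(r))
a=W[200:254:4,238:346:4,2]*1000
print('cols',list(range(238,346,4)))
for i,row in enumerate(a): print(200+4*i,row.round().astype(int))
print(W[224,293],W[224,254],W[224,340],W[202,293],W[246,293])
E
```

```text
[   9    8  103   53 4269]
((492.5105895996094, 37.15309143066406), (104.95928955078125, 229.77572631835938), 5.461766719818115) [[429.33398 146.52426]
 [451.2044  -82.20827]
 [555.6872  -72.21808]
 [533.8168  156.51445]]
cols [238, 242, 246, 250, 254, 258, 262, 266, 270, 274, 278, 282, 286, 290, 294, 298, 302, 306, 310, 314, 318, 322, 326, 330, 334, 338, 342]
200 [-4  3  3 -1 -1  3  2  1  2 -3  0 -2  1  0 -2 -1  3  1 -2 30 29 30 31 32
 31 31  1]
204 [ 2  2  3  2  0 -2 50 30 30 30 31 28 31 31 30 31 30 34 31 31 23 12 35 22
 21  4  1]
208 [-1  0 39 30 32 29 47 26 15  6 25 40 39 41 40 36 40 32 30 33 36 31 34 21
 23 23  2]
212 [-1  3 38 24 24 24 48 24 23 27 22 42 39 42 40 43 40 34 32 32 35 37 31 25
 25 26  0]
216 [ 1 -4 23 35 27 24 46 24 24 26 26 42 39 39 37 41 40 34 33 33 35 33 30 23
 27 24  4]
220 [-1 26  1 33 28 33 47 24 24 23 24 41 39 40 41 41 39 33 33 35 32 36 35 23
 21 25  1]
224 [ 0 26  3 38 28 29 46 25 26 22 23 41 41 39 38 43 41 40 32 33 33 34 30 28
 23 22  1]
228 [ 4 26 -2 39 28 36 47 40 25 23 24 40 39 38 42 41 44 40 32 36 33 33 33 23
 20 25 -4]
232 [ 1 25 -1 41 30 32 47 41 22 2
[... 526 characters left out ...]
          -1
                    0                    3                    0
                    1                    1                    2
                    0 -9223372036854775808                    2
                    2                    1                    0
                   -1                   -4                   -2
                   -3                    0                    0
                   -1                   -3                    0]
[0.49350287 0.02752482 0.0404584 ] [0.49224939 0.1167927  0.02762546] [ 0.49591681 -0.07876814  0.00079057] [0.54340433 0.02927292 0.03098669] [0.44424728 0.02708318 0.03236416]<stdin>:11: RuntimeWarning: invalid value encountered in cast
```

View pics/crop1.png

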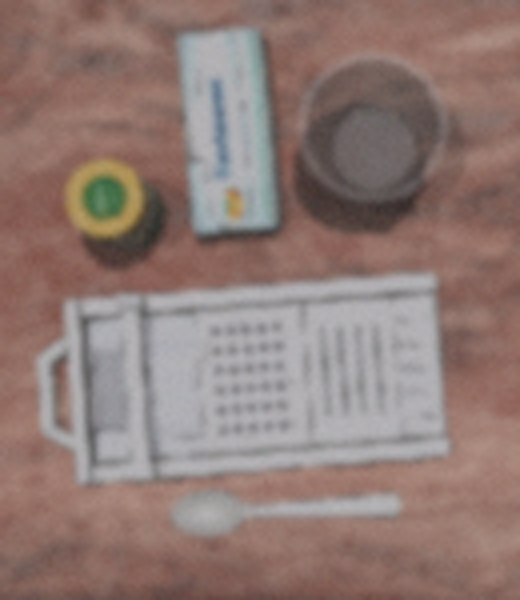

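The crop shows the slicer with its loop on the left. The bridge is at crop x≈135, the insert front at ≈155, the step at ≈300, and the pad's rear end at ≈400. Depth gives the rails at about 30 mm, the bridge at 47 mm, the insert top at 40 mm and the pad at 33 mm, all matching the text. Next I fit the insert in the slicer frame.

```bash
python3 - <<'E'
from h import *
W=np.load('top1.npy')
O=np.array([.4934,.0273]); a=np.radians(95.46); ex=np.array([np.cos(a),np.sin(a)]); ey=np.array([-ex[1],ex[0]])
d=W[...,:2]-O; X=d@ex*1000; Y=d@ey*1000; Z=W[...,2]*1000
print('height profile |Y|<32')
for x in range(-112,112,4):
    m=(abs(X-x)<2)&(abs(Y)<32); z=Z[m]; print(x,m.sum(),np.nanmedian(z).round(1),end=' | ')
print('\nY profile at X -35..35')
for y in range(-60,62,3):
    m=(abs(Y-y)<1.5)&(abs(X+20)<35); print(y,np.nanmedian(Z[m]).round(1),end=' | ')
# two-sided rail ends and slicer extents
m=(Z>15)&(Z<60)
for lo,hi in((-52,-42),(42,52)):
    q=X[m&(Y>lo)&(Y<hi)]; print('\nrail',np.nanpercentile(q,[.5,99.5]))
    
for n,(u0,u1,v0,v1) in dict(glass=(300,345,142,185),spice=(244,270,168,196),tab=(272,302,134,192),spoon=(270,332,250,266)).items():
    w=W[v0:v1,u0:u1]; w=w[w[...,2]>.006 if n=='spoon' else w[...,2]>.03]; print(n,np.percentile(w,[1,99],axis=0).round(3).tolist())
for y in (-30,-10,10,30):  # step edge fit per band
    m=(abs(Y-y)<9)&(X>-60)&(X<0); xs,zs=X[m],Z[m]
    c=np.arange(-50,-5,.5); e=[np.nansum((zs-np.where(xs>t,40,33))**2) for t in c]; print('step',y,c[np.argmin(e)])
E
```

```text
height profile |Y|<32
-112 48 -0.3 | -108 50 0.3 | -104 37 8.4 | -100 50 24.4 | -96 51 24.0 | -92 47 24.4 | -88 51 24.3 | -84 49 23.8 | -80 50 24.4 | -76 48 33.1 | -72 50 33.1 | -68 50 33.5 | -64 52 32.9 | -60 51 33.4 | -56 50 32.9 | -52 52 33.5 | -48 49 33.2 | -44 50 33.4 | -40 49 33.2 | -36 51 33.4 | -32 52 33.4 | -28 55 39.2 | -24 53 40.2 | -20 48 40.3 | -16 51 40.4 | -12 50 40.6 | -8 53 40.5 | -4 51 41.1 | 0 53 40.0 | 4 48 40.9 | 8 49 40.2 | 12 51 40.7 | 16 51 40.5 | 20 51 40.9 | 24 51 40.6 | 28 54 40.6 | 32 29 26.5 | 36 47 24.3 | 40 50 24.2 | 44 50 24.2 | 48 50 23.7 | 52 48 24.4 | 56 53 24.1 | 60 74 25.9 | 64 63 46.6 | 68 51 46.6 | 72 26 45.1 | 76 43 33.7 | 80 52 32.0 | 84 51 30.5 | 88 46 29.2 | 92 45 29.8 | 96 75 28.6 | 100 51 38.0 | 104 26 37.6 | 108 11 24.9 | 
Y profile at X -35..35
-60 0.5 | -57 -0.3 | -54 0.2 | -51 29.7 | -48 30.0 | -45 29.9 | -42 28.1 | -39 38.9 | -36 38.9 | -33 39.0 | -30 38.6 | -27 39.6 | -24 39.9 | -21 39.6 | -18 38.9 | -15 38.9 | -12 38.8 | -9 38.7 | -6 38.7 | -3 39.2 | 0 38.4 | 3 39.0 | 6 39.2 | 9 38.8 | 12 39.5 | 15 38.2 | 18 38.6 | 21 39.2 | 24 39.0 | 27 38.5 | 30 39.1 | 33 38.9 | 36 38.5 | 39 38.0 | 42 8.6 | 45 30.0 | 48 30.4 | 51 29.2 | 54 0.0 | 57 -0.1 | 60 0.1 | 
rail [-709.83214682  100.99768097]

rail [-702.83695946  101.85421958]
glass [[0.589, -0.074, 0.032], [0.663, 0.001, 0.103]]
spice [[0.565, 0.083, 0.035], [0.604, 0.123, 0.109]]
tab [[0.577, 0.019, 0.031], [0.688, 0.073, 0.047]]
spoon [[0.404, -0.043, 0.006], [0.431, 0.076, 0.013]]
step -30 -29.0
step -10 -28.5
step 10 -29.5
step 30 -29.0
```

The fit gives the step at slicer x≈−29 and the insert spanning −79 to +31, so its origin is near −24. It is centred in y and has about 66 mm to travel. The glass and spice jar are tall, so I'll close the fingers and turn the closing axis along the slicer's x, which keeps the gripper body clear of them.

drive_effector([
  [[-0.044,0.043,0,2.5,0.004],[-0.088,0.087,0,5,0.004],[-0.132,0.131,0,7.5,0.004],[-0.176,0.174,0,10,0.004],[-0.22,0.218,0,12.5,0.004],[-0.264,0.262,0,15,0.004],[-0.308,0.305,0,17.5,0.004],[-0.352,0.349,0,20.2,0.004]],
])

```text
clock: 1.1
tool_pos: [0.4586, -0.1395, 0.2516]
orientation: [180.0, 0.0, -174.6]
force: [2.7, -0.5, 0.4]
opening: 0.0132
gripper_force: 0.0
```

```bash
python3 -c "
from h import *
o=ctrl.get_obs();print(o['tool_pos'],o['orientation'],o['force'],o['opening'],o['joint_pos'])
"
```

```text
[ 0.45858929 -0.13945391  0.25162732] [ 1.79996725e+02  1.78580461e-02 -1.74627897e+02] [ 2.67619802 -0.45306115  0.38178882] 0.013245209295299232 [ 6.67088997e+00  1.78916701e+00 -2.31430740e+01 -3.16510251e-03
 -6.50498314e+01 -9.12974519e+01]
```

drive_effector([
  [[-0.024,0.052,0,0,0.004],[-0.048,0.102,0.02,0,0.004],[-0.051,0.11,0.07,0,0.004],[-0.051,0.11,0.12,0,0.004],[-0.051,0.11,0.15,0,0.004],[-0.051,0.11,0.15,0,0.004]],
])

```text
clock: 1.85
tool_pos: [0.497, -0.0275, 0.0995]
orientation: [-179.9, -0.3, -174.5]
force: [-1.0, 0.2, -0.2]
opening: 0.0043
gripper_force: 0.0
```

```bash
python3 - <<'E'
from h import *
s=snap('side','side2.png'); np.save('side2.npy',s['W'])
cv2.imwrite('pics/sc2.png',cv2.resize(s['frame'][120:280,200:400,::-1],None,fx=3.5,fy=3.5,interpolation=cv2.INTER_CUBIC))
t=snap('top','top2.png'); np.save('top2.npy',t['W'])
O=np.array([.4934,.0273]); a=np.radians(95.46); ex=np.array([np.cos(a),np.sin(a)]); ey=np.array([-ex[1],ex[0]])
for n,W in(('side',s['W']),('top',t['W'])):
    d=W[...,:2]-O; X=d@ex*1000; Y=d@ey*1000; Z=W[...,2]*1000
    print(n,'slicer X,Y of tool',(ctrl.get_obs()['tool_pos'][:2]-O)@np.array([ex,ey]).T)
    for x0,x1 in((-77,-31),(-27,-12),(-10,10),(5,29)):
        m=(X>x0)&(X<x1)&(abs(Y)<38)&(Z<60); print((x0,x1),m.sum(),np.nanpercentile(Z[m],[10,50,90]).round(1) if m.sum() else '')
    # fingers: points z 60..100 near
    m=(Z>66)&(Z<95)&(abs(X+54)<60)&(abs(Y)<50)
    if m.sum(): print('finger',m.sum(),np.percentile(X[m],[1,99]),np.percentile(Y[m],[1,99]),np.percentile(Z[m],[1]))
E
```

```text
side slicer X,Y of tool [-0.05469812 -0.00062435]
(-77, -31) 195 [29.5 31.  33.4]
(-27, -12) 57 [35.9 37.7 39.3]
(-10, 10) 72 [36.6 38.1 39.5]
(5, 29) 68 [37.  37.9 39. ]
finger 100 [-75.44989199 -37.86559034] [-8.19421773 15.5563749 ] [73.12825491]
top slicer X,Y of tool [-0.05469812 -0.00062435]
(-77, -31) 0 
(-27, -12) 0 
(-10, 10) 0 
(5, 29) 0
```

View pics/sc2.png

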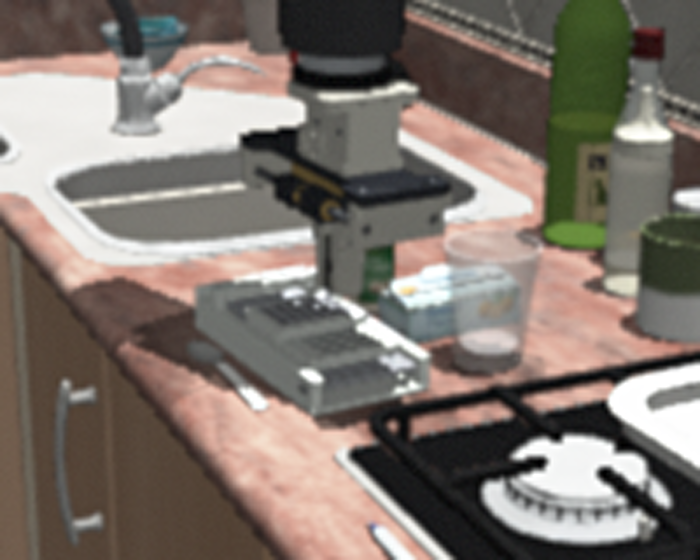

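The side crop shows the closed fingers hovering above the rear pad at about (345,290), clear of the bridge at about (255,290), the glass and the carton. Both views agree on the heights to about 2 mm. Now I press down in small steps.

drive_effector([
  [[0,0,0.015,0,0.004],[0,0,0.03,0,0.004],[0,0,0.038,0,0.004],[0,0,0.042,0,0.004],[0,0,0.045,0,0.004],[0,0,0.045,0,0.004]],
])

```text
clock: 2.7
tool_pos: [0.4989, -0.0271, 0.0569]
orientation: [-180.0, 0.0, -174.5]
force: [-1.8, -0.6, 3.9]
opening: 0.004
gripper_force: 1.7
```

drive_effector([
  [[0,0,0.003,0,0.004],[0,0,0.006,0,0.004],[0,0,0.009,0,0.004],[0,0,0.010,0,0.004],[0,0,0.010,0,0.004]],
])

```text
clock: 3.32
tool_pos: [0.4991, -0.0271, 0.0481]
orientation: [-180.0, 0.1, -174.5]
force: [-7.4, 1.1, 20.6]
opening: 0.0036
gripper_force: 10.3
```

drive_effector([
  [[0,0,0.0005,0,0.004],[0,0.002,0.0005,0,0.004],[0,0.005,0.0005,0,0.004],[0,0.008,0.0005,0,0.004],[0,0.011,0.0005,0,0.004],[0,0.014,0.0005,0,0.004]],
])

```text
clock: 4.08
tool_pos: [0.4992, -0.0142, 0.0481]
orientation: [-179.9, 0.2, -174.5]
force: [1.6, -11.6, 18.5]
opening: 0.004
gripper_force: 9.2
```

drive_effector([
  [[0,0.004,0.0005,0,0.004],[0,0.008,0.0005,0,0.004],[0,0.012,0.0005,0,0.004],[0,0.016,0.0005,0,0.004],[0,0.02,0.0005,0,0.004],[0,0.024,0.0005,0,0.004],[0,0.028,0.0005,0,0.004],[0,0.032,0.0005,0,0.004]],
])

```text
clock: 5.08
tool_pos: [0.4965, 0.0174, 0.0481]
orientation: [-179.9, 0.2, -174.4]
force: [0.7, -14.7, 23.9]
opening: 0.0042
gripper_force: 11.8
```

drive_effector([
  [[0,0.004,0,0,0.004],[0,0.008,0,0,0.004],[0,0.012,0,0,0.004],[0,0.015,0,0,0.004],[0,0.018,0,0,0.004],[0,0.02,0,0,0.004]],
])

```text
clock: 5.82
tool_pos: [0.4943, 0.037, 0.0481]
orientation: [-179.9, 0.2, -174.4]
force: [1.5, -17.4, 25.0]
opening: 0.0039
gripper_force: 12.2
```

drive_effector([
  [[0,0.002,0,0,0.004],[0,0.004,0,0,0.004],[0,0.005,0,0,0.004],[0,0.005,0,0,0.004]],
])

```text
clock: 6.32
tool_pos: [0.4936, 0.0415, 0.048]
orientation: [-179.8, 0.1, -174.4]
force: [1.9, -19.4, 25.7]
opening: 0.004
gripper_force: 12.7
```

drive_effector([
  [[0,0.001,0,0,0.004],[0,0.002,0,0,0.004],[0,0.002,0,0,0.004]],
])

```text
clock: 6.7
tool_pos: [0.4933, 0.0434, 0.048]
orientation: [-179.8, 0.1, -174.4]
force: [1.7, -20.3, 26.0]
opening: 0.0042
gripper_force: 13.0
```

drive_effector([
  [[0,0.001,0,0,0.004],[0,0.002,0,0,0.004],[0,0.003,0,0,0.004],[0,0.003,0,0,0.004]],
])

```text
clock: 7.2
tool_pos: [0.493, 0.045, 0.048]
orientation: [-179.7, 0.1, -174.4]
force: [5.6, -30.5, 27.0]
opening: 0.004
gripper_force: 19.2
```

drive_effector([
  [[0,0.001,0,0,0.004],[0,0.0015,0,0,0.004],[0,0.0015,0,0,0.004]],
])

```text
clock: 7.58
tool_pos: [0.4928, 0.0453, 0.048]
orientation: [-179.6, 0.0, -174.4]
force: [8.4, -37.4, 25.4]
opening: 0.0038
gripper_force: 22.4
```

```bash
python3 - <<'E'
from h import *
s=snap('side'); cv2.imwrite('pics/sc3.png',cv2.resize(s['frame'][170:260,230:350,::-1],None,fx=6,fy=6,interpolation=cv2.INTER_CUBIC))
print(ctrl.get_obs()['tool_pos'],ctrl.get_obs()['force'])
E
```

```text
[0.4927749  0.04528055 0.04802363] [  8.88055063 -37.68930366  24.6449396 ]
```

View pics/sc3.png

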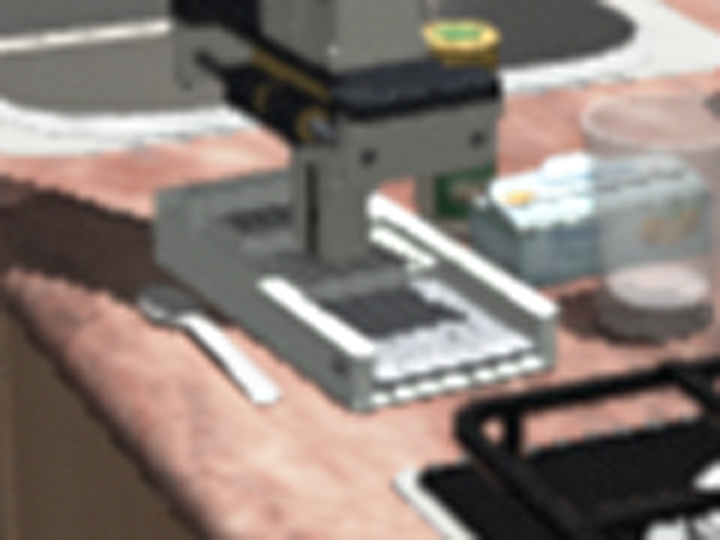

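The push rose to 37 N with almost no motion, and the travel matches home, so the insert is against the stop. The side crop shows the insert under the bridge with the empty steel floor behind it at about (400,310). I'll ease the push but keep pressing, then rise.

drive_effector([
  [[0,-0.002,0,0,0.004],[0,-0.0035,0,0,0.004],[0,-0.0035,0,0,0.004]],
])

```text
clock: 8.0
tool_pos: [0.4929, 0.0449, 0.048]
orientation: [-179.9, 0.1, -174.5]
force: [-0.7, -13.5, 28.3]
opening: 0.0035
gripper_force: 21.1
```

drive_effector([
  [[0,0,-0.003,0,0.004],[0,-0.0005,-0.006,0,0.004],[0,-0.0015,-0.008,0,0.004],[0,-0.0025,-0.011,0,0.004],[0,-0.004,-0.016,0,0.004],[0,-0.004,-0.03,0,0.004],[0,-0.004,-0.06,0,0.004],[0,-0.004,-0.12,0,0.004]],
])

```text
clock: 9.0
tool_pos: [0.4907, 0.0422, 0.1658]
orientation: [-179.9, -0.2, -174.5]
force: [1.4, 1.1, -0.2]
opening: 0.004
gripper_force: 0.0
```

drive_effector([
  [[0,-0.06,-0.03,0,0.004],[0,-0.12,-0.06,0,0.004],[0,-0.18,-0.06,0,0.004],[0,-0.24,-0.06,0,0.004],[0,-0.3,-0.06,0,0.004],[0,-0.3,-0.06,0,0.004]],
])

```text
clock: 9.75
tool_pos: [0.5201, -0.2597, 0.2259]
orientation: [-180.0, -0.0, -174.8]
force: [-1.6, 0.7, -0.2]
opening: 0.0039
gripper_force: 0.0
```

```bash
python3 - <<'E'
from h import *
t=snap('top'); W=t['W']; cv2.imwrite('pics/crop4.png',cv2.resize(t['frame'][130:280,230:360,::-1],None,fx=4,fy=4,interpolation=cv2.INTER_CUBIC))
O=np.array([.4934,.0273]); a=np.radians(95.46); ex=np.array([np.cos(a),np.sin(a)]); ey=np.array([-ex[1],ex[0]])
d=W[...,:2]-O; X=d@ex*1000; Y=d@ey*1000; Z=W[...,2]*1000
for x in range(-104,112,4):
    m=(abs(X-x)<2)&(abs(Y)<32); print(x,np.nanmedian(Z[m]).round(1),end=' | ')
E
```

```text
  return np.nanmean(a, axis, out=out, keepdims=keepdims)
```

View pics/crop4.png

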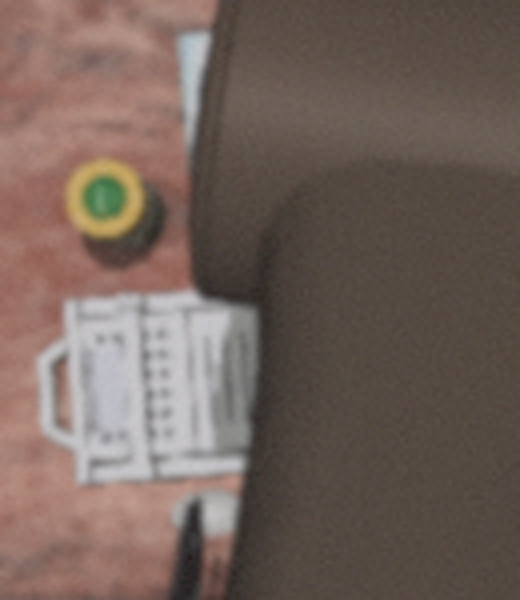

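The top crop shows the insert under the bridge (crop x≈135). Its front fills the gap up to the end stop, and its step is at slicer x≈37 as required. The pad is level at 28 mm and the front top is at 35 mm, so it's clamped against the bar. The arm touches nothing.

```bash
python3 -c "
from plant import ctrl
print(ctrl.close_job())"
```

```text
the job is handed in; nothing more can be done
None
```

The grater insert is fully home against the end stop and clamped under the bridge, the arm is clear, and the job was handed in at about 10 s; the last picture hid the glass and part of the carton and spoon, so I did not re-check those.

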